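# Slide the fixture plate out to its line and hold it

## Task

The blue wear pad in the grey riser block is cocked up at one edge: first press it down flush. Then take the aluminium fixture plate by its black handle and slide it along the block, without lifting it off, over the pad and out past the end of the block until its red line lies right above that end edge, with the plate flat on the block, centred and square to it. It is nose-heavy there and would tip, so finish while still holding it steady, so that a clamp bolt could be fitted from below; leave the other things alone.

Things in the scene. Friction and masses are not known exactly. Their poses are not given: they have to be found in the camera images.
- riser: fixed grey steel riser block, 110 mm (x) by 300 mm (y) by 60 mm high, its top flat and level. Origin: centre of its underside. +y points along its length, the way the plate is to slide; the end face at y = +150 mm has a yellow stripe under its upper edge
- riser_edge (a point): middle of the upper edge of the riser's +y (yellow-striped) end, 60 mm above the table; axes as the riser's
- wear_pad (a joint): tilt of the blue wear pad, rad: 0 = level, flush with the riser's top (hard stop); positive = its free edge, facing the plate, stands up (starts at 0.14 to 0.2) and blocks the plate. Its hinge, 8 mm in from the riser's +y end, is stiff: about 0.18 N m, so 4 to 6 N near the free edge; the pad stays where it is left
- pad_lip (a point): middle of the upper side of the wear pad's free edge; drops as it is pressed; when flush it lies 58 mm inside the riser's +y end. The pad is 58 mm (riser x) by 50 mm (riser y) by 6 mm thick, in a pocket centred across the riser
- plate: loose aluminium fixture plate, 80 mm (x) by 200 mm (y) by 12 mm, 0.6 to 0.9 kg, lying on the riser, turned up to 0.08 rad. Origin: centre of its underside; +y to its nose, where a dark steel jaw 60 x 20 x 20 mm stands on top at y = +85 mm. Centre of mass about 6 mm from the origin towards the nose: with the line at the riser's edge it tips unless the tail is held
- plate_line (a point): the 4 mm wide red line across the plate and down its sides: middle of the line, on the plate's underside, at y = -25 mm of the plate; axes as the plate's
- plate_handle (a point): centre of the black upright handle block at the plate's tail, at y = -80 mm of the plate and 32 mm above its underside. The block is 44 mm (plate x) by 18 mm (plate y, the way to pinch it) by 40 mm tall, standing on the plate's upper side; axes as the plate's
- holder_a: a tool holder with an end mill, standing upright in a red sleeve 48 mm across; 86 mm tall; loose on the table, to be left alone. Origin: centre of its underside, z up
- holder_b: a tool holder with an end mill, standing upright in a red sleeve 48 mm across; 86 mm tall; loose on the table, to be left alone. Origin: centre of its underside, z up
- slug: a loose brass slug, 40 mm across and 25 mm tall, to be left alone. Origin: centre of its underside

How it is judged:
By the outcome, as a careful person would: the job done as asked, in the order asked, and still so for the second after the job is handed in, while the arm keeps its last pose, push and grip.
It also fails if it takes over 43 s, if anything falls off the work surface, if the arm or the gripper's body presses on something with over 40 N, if the wrist force passes 120 N, or if a joint passes its speed limit or range.

## Robot

A 6-joint arm with a two-finger parallel gripper is mounted at the origin on the work surface. World frame = base frame: x ahead of the robot, y to its left, z up, the work surface at z = 0. Lengths are in m, angles in rad, forces in N, time in s.
With the tool pointing down it reaches from about 0.35 to 0.925 m from the base axis. Payload 6.4 kg.
Tool frame: the origin (TCP) lies on the centre line of the jaws, within the pads' length; the fingertips stand 22 mm ahead of it and the grasp point (between the pads) lies 3 mm ahead of it; z points along the fingers, y is the line along which they close (so a half turn about z gives the same grasp; the last joint's range is limited). The gripper opens to 85 mm and grips with 20 to 120 N. Pads are 22 mm wide; open, the fingers measure 114 mm over their backs; the gripper's body (76 mm by 85 mm) begins 54 mm behind the grasp point. The pads swing forward as they close: fully open they stand 13 mm farther back than shut.
Start: joints at [-1.295, 0.245, 1.558, -0, 1.339, -0.174], TCP at [0.283, -0.585, 0.253] pointing down, gripper open.
Joint ranges: [-3.13, 3.13], [-1.02, 2.26], [0.13, 2.54], [-0.95, 4.09], [0.21, 2.88], [-2.74, 2.74]. Speed limits (rad/s): [2.57, 2.57, 3.14, 3.14, 3.14, 3.14].

## Interface

Orientations are given as a 3x3 rotation matrix whose columns are the frame's x, y, z axes.
In Python, from rig import robot, eyes, order gives the robot as it stands (robot), with the cameras (eyes) and the job (order).
- The arm moves only by the shell command python3 jog.py 'ROWS' [FORCE]. ROWS is a JSON list of rows, 1 to 5 of them, each an object with the fields drx, dry, drz (a rotation vector in rad), tx, ty, tz (the shift in m), finger_gap (the finger opening in m); a field left out counts as zero (the opening has to be given); each row shifts and turns the commanded pose from where the row before left it, along the tool's axes as they then stand; what a row does not reach is not made up. A row lasts 1/12 s, in which the tool goes at most 0.0417 m and 0.125 rad, less where a joint would pass 70% of its speed; a pose out of reach is approached as far as the arm can. The fingers move at their own pace and stop on an object; FORCE is the grip in N (left out, the last holds). Time passes only in rows, so rows that do not move let the fingers close. It prints the time, the measured TCP pose, the force, the opening and the grip force at its end. Input that does not fit is refused with a message, and nothing moves.
- robot.observe(): the state, without advancing time (a new reading comes with each control period).
- eyes.capture(name): name is "scene" or "top" or "wrist"; returns a dict with "color" (480x640x3 uint8, red, green, blue), "mtx" (3x3 intrinsics, pixels), "extrinsics" (4x4, takes a point from world to camera coordinates). Camera axes: x right, y down, z forward; pixel columns grow to the right and rows downward; lengths in m; the calibration is good to about 2 mm. A picture is of the moment at which its call begins. There is no depth.
- order.sign_off(): hands the job in; it is judged then, once.
The state is a dict: "t": time; "joint_pos": joint angles; "dq": joint speeds; "joint_efforts": joint torques, N m; "tool_pos": TCP position; "ee_rot": TCP orientation; "wrist_force": force on the tool from outside, world axes, zero at the start; "torque": the same for the moment, N m; "grip_width": finger opening in m; "finger_force": force on a finger pad.
Only numpy, scipy, OpenCV 4.12 (cv2) and the standard library are available. Lean on these libraries where they do the work, as an engineer would, in place of code of your own. Each camera call takes 0.05 s, during which the arm holds its last target. There are 200 camera calls.

## Working session

There is one attempt and no reset: what is moved stays moved. The work goes in short steps, Python scripts to look and compute and a shell command to move; the robot and the scene stay as the last step left them, time stands still between calls to the robot, and variables do not carry over. Pictures are saved under pics/ and viewed, at most 10 in all, crops included, and the job is handed in when it is done.

```bash
ls; mkdir -p pics
python3 - <<'E'
from rig import robot, eyes, order
import cv2,numpy as np
for n in("scene","top"):
    c=eyes.capture(n);cv2.imwrite(f"pics/{n}0.png",c["color"][:,:,::-1]);np.savez(f"pics/{n}0.npz",**c)
    print(n,c["mtx"].round(1).tolist(),c["extrinsics"].round(3).tolist())
o=robot.observe();print(o["t"],o["ee_rot"])
E
```

```text
jog.py
pics
rig.py
scene [[440.4, 0.0, 321.7], [0.0, 440.4, 237.1], [0.0, 0.0, 1.0]] [[-0.087, 0.996, -0.015, -0.038], [0.586, 0.039, -0.809, -0.289], [-0.805, -0.079, -0.588, 1.182], [0.0, 0.0, 0.0, 1.0]]
top [[605.2, 0.0, 327.5], [0.0, 605.2, 239.2], [0.0, 0.0, 1.0]] [[-0.019, -1.0, -0.002, 0.119], [-0.994, 0.019, -0.105, 0.602], [0.105, -0.0, -0.995, 0.944], [0.0, 0.0, 0.0, 1.0]]
0.1 [[ 9.00533053e-01  4.34787259e-01 -5.08875393e-04]
 [ 4.34787456e-01 -9.00531432e-01  1.73419234e-03]
 [ 2.95746448e-04 -1.78295016e-03 -9.99998367e-01]]
```

View pics/top0.png

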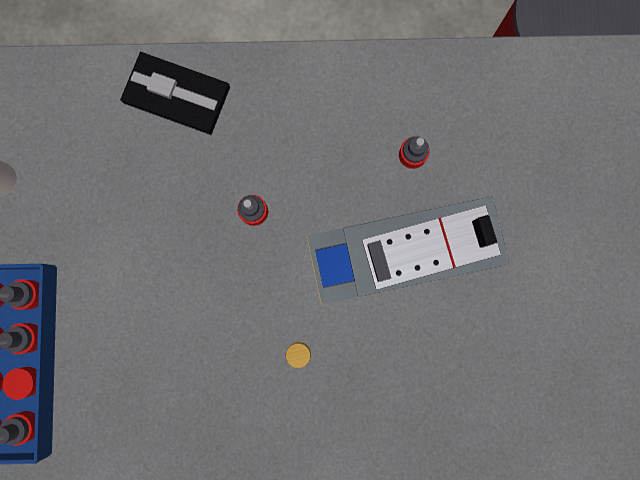

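View pics/scene0.png

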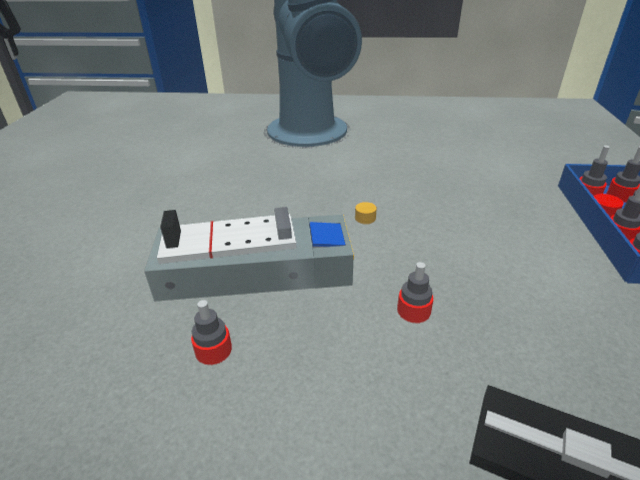

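The top view shows the yellow end of the riser at the left, about (308,237)–(322,302). The pad is at (335,265), the plate's red line at (447,242), the handle at (484,231), and the loose items clear of it. The scene view agrees. I'll enlarge the top view to measure.

Run:
```python
import cv2
a=cv2.imread("pics/top0.png")[192:312,300:515]
cv2.imwrite("pics/c1.png",cv2.resize(a,None,fx=3.7,fy=3.7,interpolation=cv2.INTER_CUBIC))
```

```text
(no output)
```

View pics/c1.png

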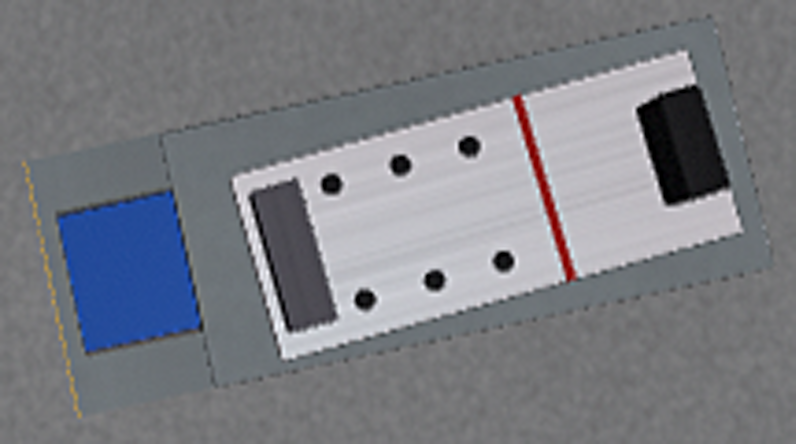

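The crop shows the riser's top corners at (26,162), (80,415), (713,17) and (771,265). The plate's top corners are at (234,177), (284,359), (689,51) and (742,232).

```bash
cat > h.py <<'E'
import numpy as np,cv2
from scipy.optimize import least_squares
def proj(P,c):
    P=np.atleast_2d(P)@c["extrinsics"][:3,:3].T+c["extrinsics"][:3,3]
    q=P@c["mtx"].T; return q[:,:2]/q[:,2:]
def pix2w(uv,z,c):
    E=c["extrinsics"];R=E[:3,:3];o=-R.T@E[:3,3]
    d=(R.T@np.linalg.inv(c["mtx"])@np.c_[np.atleast_2d(uv),np.ones(len(np.atleast_2d(uv)))].T).T
    return o+d*((z-o[2])/d[:,2])[:,None]
def tr(p,L):
    L=np.atleast_2d(L);c,s=np.cos(p[2]),np.sin(p[2])
    return np.c_[p[0]+c*L[:,0]-s*L[:,1],p[1]+s*L[:,0]+c*L[:,1],L[:,2]]
def fit(L,uv,c,p0):
    r=least_squares(lambda p:(proj(tr(p,L),c)-uv).ravel(),p0);return r.x,r.fun
E
python3 - <<'E'
from h import *
c=np.load("pics/top0.npz");s=np.load("pics/scene0.npz")
f=lambda a:(np.array(a)+.5)/3.7-.5+[300,192]
# riser upper-left in image = +y end, +x side
rl=np.array([[55,150,60],[-55,150,60],[55,-150,60],[-55,-150,60]])/1e3
ru=f([[26,162],[80,415],[713,17],[771,265]])
print(pix2w(ru,.06,c).round(4))
r,e=fit(rl,ru,c,[.6,-.05,0]);print("riser",r.round(4),e.round(1))
pl=np.array([[40,100,72],[-40,100,72],[40,-100,72],[-40,-100,72]])/1e3
p,e=fit(pl,f([[234,177],[284,359],[689,51],[742,232]]),c,[.6,-.05,0]);print("plate",p.round(4),e.round(1))
print("edge",tr(r,[0,.15,.06]),"lip",tr(r,[0,.092,.068]),"handle",tr(p,[0,-.08,.092]))
print("line in riser", )
print("holders",pix2w([[253,218],[414,160],[298,355]],0.0,c).round(3))
print("scene check riser",proj(tr(r,rl),s).round(0).tolist(),"plate",proj(tr(p,pl),s).round(0).tolist())
np.save("poses.npy",[r,p])
E
```

```text
[[ 0.6082  0.1404  0.06  ]
 [ 0.5012  0.1194  0.06  ]
 [ 0.6648 -0.1533  0.06  ]
 [ 0.5585 -0.1727  0.06  ]]
riser [ 0.5832 -0.0166  0.1916] [-0.5 -0.3 -0.5  0.4 -0.  -0.6  1.   0.5]
plate [ 0.5855 -0.0524  0.2497] [-0.8 -0.4 -0.2  0.5  0.1 -0.3  0.9  0.2]
edge [[0.55463923 0.13069792 0.06      ]] lip [[0.56568184 0.07375883 0.068     ]] handle [[ 0.60522947 -0.12986995  0.092     ]]
line in riser
holders [[ 0.646  0.232  0.   ]
 [ 0.74  -0.041  0.   ]
 [ 0.419  0.16   0.   ]]
scene check riser [[355.0, 254.0], [344.0, 213.0], [145.0, 270.0], [160.0, 226.0]] plate [[296.0, 241.0], [291.0, 212.0], [157.0, 256.0], [164.0, 225.0]]
```

```bash
cat >> h.py <<'E'
def go(xy,z,yaw):
    "tool-frame error to a TCP target with tool y along -(frame y of yaw), tool down"
    from rig import robot, eyes, order
    from scipy.spatial.transform import Rotation as Ro
    o=robot.observe();R=np.array(o["ee_rot"]);c,s=np.cos(yaw),np.sin(yaw)
    T=np.array([[c,s,0],[s,-c,0],[0,0,-1]])
    d=np.array([xy[0],xy[1],z])-o["tool_pos"]
    print("t",o["t"],"tcp",np.round(o["tool_pos"],4),"rot",Ro.from_matrix(R.T@T).as_rotvec().round(4),
     "d now",(R.T@d).round(4),"d after rot",(T.T@d).round(4),"F",np.round(o["wrist_force"],1),"w",round(float(o["grip_width"]),4),"fin",o["finger_force"])
E
python3 jog.py '[{"drz":0.086,"finger_gap":0},{"drz":0.086,"finger_gap":0},{"drz":0.086,"finger_gap":0}]'
python3 - <<'E'
from h import *
r,p=np.load("poses.npy");go(tr(r,[0,.099,0])[0,:2],.12,r[2])
E
```

```text
t: 0.35
tool_pos: [0.2825, -0.585, 0.2526]
ee_rot: [[0.982, 0.186, -0.0], [0.186, -0.982, 0.001], [-0.0, -0.001, -1.0]]
wrist_force: [0.7, 0.6, 1.2]
grip_width: 0.0515
finger_force: 0.0
t 0.35 tcp [ 0.2825 -0.585   0.2526] rot [-0.0012  0.0001 -0.004 ] d now [ 0.401  -0.6013  0.1333] d after rot [ 0.4034 -0.5998  0.1326] F [0.7 0.6 1.2] w 0.0515 fin 0.0
```

```bash
for i in 1; do :; done
python3 jog.py '[{"tx":0.02,"ty":-0.03,"finger_gap":0},{"tx":0.02,"ty":-0.03,"finger_gap":0},{"tx":0.02,"ty":-0.03,"finger_gap":0},{"tx":0.02,"ty":-0.03,"finger_gap":0},{"tx":0.02,"ty":-0.03,"finger_gap":0}]' >/dev/null
python3 jog.py '[{"tx":0.02,"ty":-0.03,"finger_gap":0},{"tx":0.02,"ty":-0.03,"finger_gap":0},{"tx":0.02,"ty":-0.03,"finger_gap":0},{"tx":0.02,"ty":-0.03,"finger_gap":0},{"tx":0.02,"ty":-0.03,"finger_gap":0}]' >/dev/null
python3 jog.py '[{"tx":0.02,"ty":-0.03,"finger_gap":0},{"tx":0.02,"ty":-0.03,"finger_gap":0},{"tx":0.02,"ty":-0.03,"finger_gap":0},{"tx":0.02,"ty":-0.03,"finger_gap":0},{"tx":0.02,"ty":-0.03,"finger_gap":0}]' >/dev/null
python3 jog.py '[{"tx":0.02,"ty":-0.03,"finger_gap":0},{"tx":0.02,"ty":-0.03,"finger_gap":0},{"tx":0.02,"ty":-0.03,"finger_gap":0},{"tx":0.02,"ty":-0.03,"finger_gap":0},{"finger_gap":0}]' >/dev/null
python3 - <<'E'
from h import *
from rig import robot, eyes, order
r,p=np.load("poses.npy")
c=eyes.capture("wrist");cv2.imwrite("pics/w1.png",c["color"][:,:,::-1]);np.savez("pics/w1.npz",**c)
go(tr(r,[0,.099,0])[0,:2],.12,r[2])
E
```

```text
t 2.0667 tcp [0.5472 0.0492 0.2527] rot [-0.0004  0.0009  0.0049] d now [ 0.0231 -0.0274  0.1327] d after rot [ 0.0229 -0.0276  0.1327] F [ 0.2  0.4 -0.7] w 0.0 fin 0.0
```

View pics/w1.png

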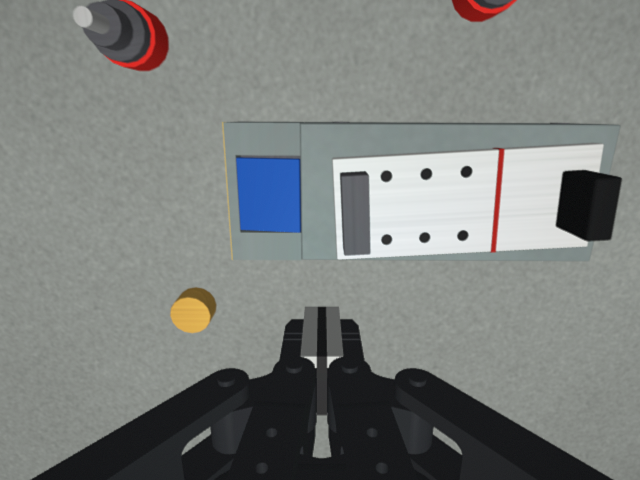

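The wrist view shows the riser's top corners at about (224,122), (232,260), (618,125) and (589,262). The plate's are at (333,158), (337,259) and (603,144), the red line runs (502,149)–(494,252), and the pad lip is at x≈301.

Run:
```python
from h import *
r,p=np.load("poses.npy");c=np.load("pics/w1.npz")
rl=np.array([[55,150,60],[-55,150,60],[55,-150,60],[-55,-150,60]])/1e3
pl=np.array([[40,100,72],[-40,100,72],[40,-100,72],[40,-25,72],[-40,-25,72]])/1e3
print(proj(tr(r,rl),c).round(0).tolist(),proj(tr(p,pl),c).round(0).tolist())
R,e=fit(rl,np.array([[224,122],[232,260],[618,125],[589,262]]),c,r);print(R.round(4),e.round(1))
P,e=fit(pl,np.array([[333,158],[337,259],[603,144],[502,149],[494,252]]),c,p);print(P.round(4),e.round(1))
print(r,p, "lip",pix2w([[301,195]],.068,c))
a=cv2.imread("pics/w1.png")
```

```text
[[220.0, 121.0], [230.0, 258.0], [619.0, 124.0], [587.0, 261.0]] [[331.0, 158.0], [335.0, 259.0], [603.0, 144.0], [500.0, 149.0], [491.0, 251.0]]
[ 0.5823 -0.0181  0.1918] [-1.6  0.6 -0.2 -0.3  2.3  0.2 -0.5 -0. ]
[ 0.5854 -0.0537  0.2504] [-0.2  0.3  0.1  0.1  1.4 -0.2 -0.2  0.3 -1.2 -0.5]
[ 0.5831977  -0.01655836  0.1915592 ] [ 0.5854615  -0.05235075  0.24968583] lip [[0.56681001 0.07139948 0.068     ]]
```

```bash
python3 -c "
import numpy as np;np.save('poses.npy',[[.5827,-.0173,.1917],[.5854,-.053,.2500]])"
python3 jog.py '[{"drz":0.004,"tx":0.0225,"ty":-0.0265,"finger_gap":0},{"tz":0.04,"finger_gap":0},{"tz":0.04,"finger_gap":0},{"tz":0.04,"finger_gap":0},{"tz":0.012,"finger_gap":0}]'
python3 jog.py '[{"tz":0.01,"finger_gap":0},{"tz":0.01,"finger_gap":0},{"tz":0.005,"finger_gap":0},{"finger_gap":0}]'
python3 - <<'E'
from h import *
r,p=np.load("poses.npy");go(tr(r,[0,.099,0])[0,:2],.082,r[2])
E
```

```text
t: 2.48
tool_pos: [0.5593, 0.0763, 0.1146]
ee_rot: [[0.983, 0.186, -0.012], [0.186, -0.983, 0.0], [-0.011, -0.003, -1.0]]
wrist_force: [-1.5, 1.0, -1.9]
grip_width: 0.0
finger_force: 0.0
t: 2.82
tool_pos: [0.5647, 0.0766, 0.0969]
ee_rot: [[0.982, 0.186, 0.001], [0.186, -0.982, -0.0], [0.001, 0.0, -1.0]]
wrist_force: [0.6, -0.2, -0.9]
grip_width: 0.0002
finger_force: 0.0
t 2.8167 tcp [0.5647 0.0766 0.0969] rot [ 0.0004 -0.0012 -0.0043] d now [-0.0002 -0.0034  0.0149] d after rot [-0.0002 -0.0034  0.0149] F [ 0.6 -0.2 -0.9] w 0.0002 fin 0.0
```

```bash
python3 jog.py '[{"ty":-0.0035,"tz":0.002,"finger_gap":0},{"tz":0.003,"finger_gap":0},{"tz":0.003,"finger_gap":0},{"finger_gap":0},{"finger_gap":0}]'
python3 jog.py '[{"tz":0.002,"finger_gap":0},{"tz":0.002,"finger_gap":0},{"tz":0.001,"finger_gap":0},{"finger_gap":0},{"finger_gap":0}]'
python3 jog.py '[{"tz":0.001,"finger_gap":0},{"tz":0.001,"finger_gap":0},{"finger_gap":0},{"finger_gap":0}]'
```

```text
t: 3.23
tool_pos: [0.5638, 0.0804, 0.0888]
ee_rot: [[0.982, 0.187, 0.001], [0.187, -0.982, 0.0], [0.001, 0.0, -1.0]]
wrist_force: [0.6, 0.2, 1.3]
grip_width: -0.0004
finger_force: 0.6
t: 3.65
tool_pos: [0.5637, 0.0802, 0.0835]
ee_rot: [[0.982, 0.187, 0.001], [0.187, -0.982, -0.0], [0.001, 0.0, -1.0]]
wrist_force: [0.9, -0.4, 1.7]
grip_width: -0.0001
finger_force: 1.3
t: 3.98
tool_pos: [0.5638, 0.0803, 0.0818]
ee_rot: [[0.982, 0.187, 0.001], [0.187, -0.982, -0.0], [0.001, 0.0, -1.0]]
wrist_force: [0.7, -1.4, 6.0]
grip_width: 0.0001
finger_force: 3.0
```

```bash
python3 jog.py '[{"tz":0.001,"finger_gap":0},{"finger_gap":0},{"finger_gap":0}]'
python3 jog.py '[{"tz":0.001,"finger_gap":0},{"finger_gap":0},{"finger_gap":0}]'
```

```text
t: 4.23
tool_pos: [0.5639, 0.0803, 0.0817]
ee_rot: [[0.982, 0.187, 0.0], [0.187, -0.982, -0.0], [0.0, 0.0, -1.0]]
wrist_force: [-2.1, -1.6, 12.1]
grip_width: -0.0005
finger_force: 5.9
t: 4.48
tool_pos: [0.564, 0.0803, 0.0815]
ee_rot: [[0.982, 0.187, 0.0], [0.187, -0.982, -0.0], [0.0, 0.0, -1.0]]
wrist_force: [-5.7, -2.2, 17.5]
grip_width: -0.0003
finger_force: 8.7
```

```bash
python3 jog.py '[{"tz":-0.006,"finger_gap":0},{"ty":-0.009,"finger_gap":0},{"tz":0.004,"finger_gap":0},{"finger_gap":0},{"finger_gap":0}]'
python3 jog.py '[{"tz":0.002,"finger_gap":0},{"tz":0.001,"finger_gap":0},{"finger_gap":0},{"finger_gap":0}]'
```

```text
t: 4.9
tool_pos: [0.5615, 0.0905, 0.0818]
ee_rot: [[0.982, 0.187, -0.001], [0.187, -0.982, 0.002], [-0.001, -0.002, -1.0]]
wrist_force: [-3.2, 3.9, 10.9]
grip_width: -0.0
finger_force: 5.7
t: 5.23
tool_pos: [0.5617, 0.0906, 0.0814]
ee_rot: [[0.982, 0.188, -0.002], [0.188, -0.982, 0.001], [-0.002, -0.002, -1.0]]
wrist_force: [-12.7, 2.6, 29.7]
grip_width: -0.0001
finger_force: 14.8
```

```bash
python3 jog.py '[{"tz":-0.04,"finger_gap":0.05},{"tz":-0.04,"finger_gap":0.05},{"tz":-0.04,"finger_gap":0.05},{"tz":-0.04,"finger_gap":0.05},{"finger_gap":0.05}]'
python3 - <<'E'
from h import *
r,p=np.load("poses.npy");go(tr(p,[0,-.08,0])[0,:2],.102,p[2])
E
```

```text
t: 5.65
tool_pos: [0.5654, 0.0897, 0.2467]
ee_rot: [[0.982, 0.187, 0.014], [0.187, -0.982, -0.0], [0.014, 0.003, -1.0]]
wrist_force: [1.4, -0.8, 1.3]
grip_width: 0.0499
finger_force: 0.0
t 5.65 tcp [0.5654 0.0897 0.2467] rot [ 0.0032 -0.0136 -0.0615] d now [-0.0042  0.2233  0.1453] d after rot [-0.016   0.2232  0.1447] F [ 1.4 -0.8  1.3] w 0.0499 fin 0.0
```

```bash
python3 jog.py '[{"drz":-0.06,"finger_gap":0.05},{"tx":-0.002,"ty":0.037,"finger_gap":0.05},{"tx":-0.002,"ty":0.037,"finger_gap":0.05},{"tx":-0.002,"ty":0.037,"finger_gap":0.05},{"tx":-0.002,"ty":0.037,"finger_gap":0.05}]' >/dev/null
python3 jog.py '[{"tx":-0.002,"ty":0.037,"finger_gap":0.05},{"tx":-0.002,"ty":0.037,"finger_gap":0.05},{"tz":0.02,"finger_gap":0.05},{"finger_gap":0.05},{"finger_gap":0.05}]'
python3 - <<'E'
from h import *
from rig import robot, eyes, order
r,p=np.load("poses.npy");go(tr(p,[0,-.08,0])[0,:2],.102,p[2])
c=eyes.capture("wrist");cv2.imwrite("pics/w2.png",c["color"][:,:,::-1]);np.savez("pics/w2.npz",**c)
print(proj(tr(p,np.array([[22,-89,112],[-22,-89,112],[22,-71,112],[-22,-71,112]])/1e3),c))
E
```

```text
t: 6.48
tool_pos: [0.6031, -0.1281, 0.2153]
ee_rot: [[0.969, 0.245, -0.005], [0.245, -0.969, 0.003], [-0.004, -0.004, -1.0]]
wrist_force: [0.5, 0.7, -0.3]
grip_width: 0.0496
finger_force: 0.0
t 6.4833 tcp [ 0.6031 -0.1281  0.2153] rot [-0.0039  0.0044 -0.0023] d now [0.002  0.0033 0.1133] d after rot [0.0014 0.0029 0.1133] F [ 0.5  0.7 -0.3] w 0.0496 fin 0.0
[[341.98831646 219.3796841 ]
 [340.92774203 288.6894672 ]
 [310.9816337  219.40152358]
 [311.70002332 288.6899345 ]]
```

View pics/w2.png

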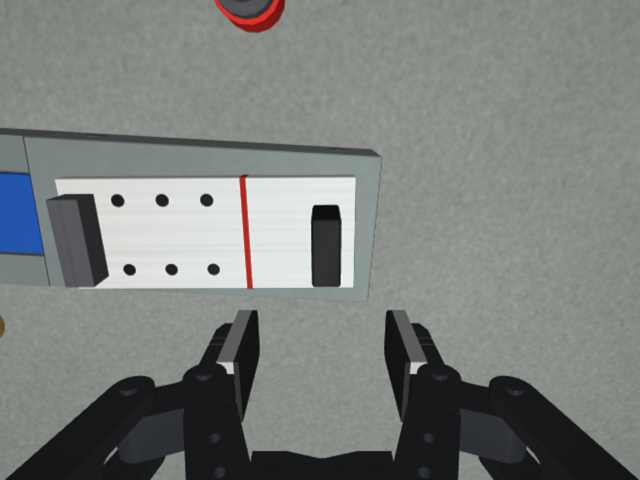

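The handle's top face spans (312–341, 219–287) as predicted, and the plate hasn't moved. I'll descend and grip.

```bash
python3 jog.py '[{"drx":-0.004,"dry":0.004,"drz":-0.002,"tx":0.0015,"ty":0.003,"tz":0.03,"finger_gap":0.05},{"tz":0.03,"finger_gap":0.05},{"tz":0.03,"finger_gap":0.05},{"tz":0.02,"finger_gap":0.05},{"finger_gap":0.05}]'
python3 - <<'E'
from h import *
r,p=np.load("poses.npy");go(tr(p,[0,-.08,0])[0,:2],.102,p[2])
E
```

```text
t: 6.95
tool_pos: [0.6041, -0.1289, 0.1035]
ee_rot: [[0.968, 0.249, -0.004], [0.249, -0.968, 0.001], [-0.003, -0.002, -1.0]]
wrist_force: [-0.3, 0.9, 0.0]
grip_width: 0.0499
finger_force: 0.0
t 6.95 tcp [ 0.6041 -0.1289  0.1035] rot [-0.0016  0.0032  0.0018] d now [0.0007 0.0018 0.0015] d after rot [0.0007 0.0018 0.0015] F [-0.3  0.9  0. ] w 0.0499 fin 0.0
```

```bash
python3 jog.py '[{"dry":0.003,"tx":0.001,"ty":0.0015,"tz":0.001,"finger_gap":0.05},{"finger_gap":0.01},{"finger_gap":0.01},{"finger_gap":0.01},{"finger_gap":0.01}]' 60
python3 jog.py '[{"finger_gap":0.01},{"finger_gap":0.01},{"finger_gap":0.01}]'
python3 - <<'E'
from h import *
r,p=np.load("poses.npy");go(tr(p,[0,-.08,0])[0,:2],.102,p[2])
E
```

```text
t: 7.37
tool_pos: [0.6099, -0.1328, 0.11]
ee_rot: [[0.969, 0.247, 0.011], [0.247, -0.969, -0.002], [0.01, 0.005, -1.0]]
wrist_force: [-1.2, 2.7, 6.1]
grip_width: 0.0169
finger_force: 62.1
t: 7.62
tool_pos: [0.6099, -0.1328, 0.11]
ee_rot: [[0.969, 0.247, 0.011], [0.247, -0.969, -0.002], [0.01, 0.005, -1.0]]
wrist_force: [0.4, 3.0, 6.5]
grip_width: 0.0171
finger_force: 62.1
t 7.6167 tcp [ 0.6099 -0.1328  0.11  ] rot [ 0.0051 -0.0104 -0.0001] d now [-0.004  -0.0034  0.008 ] d after rot [-0.0039 -0.0034  0.008 ] F [0.4 3.  6.5] w 0.0171 fin 62.08696961402893
```

The settled pose is 8 mm high, because the earlier reading was a transient. I'll reopen, settle, and regrasp lower.

```bash
python3 jog.py '[{"finger_gap":0.05},{"finger_gap":0.05},{"finger_gap":0.05},{"finger_gap":0.05},{"finger_gap":0.05}]'
python3 - <<'E'
from h import *
from rig import robot, eyes, order
r,p=np.load("poses.npy");go(tr(p,[0,-.08,0])[0,:2],.102,p[2])
c=eyes.capture("wrist");cv2.imwrite("pics/w3.png",c["color"][:,:,::-1]);np.savez("pics/w3.npz",**c)
c=eyes.capture("top");cv2.imwrite("pics/t3.png",c["color"][:,:,::-1])
E
```

```text
t: 8.03
tool_pos: [0.6083, -0.133, 0.1072]
ee_rot: [[0.969, 0.247, 0.008], [0.247, -0.969, -0.002], [0.007, 0.004, -1.0]]
wrist_force: [-0.3, -0.1, -0.3]
grip_width: 0.0499
finger_force: 0.0
t 8.0333 tcp [ 0.6083 -0.133   0.1072] rot [ 0.004  -0.0068 -0.0003] d now [-0.0025 -0.0032  0.0051] d after rot [-0.0024 -0.0032  0.0052] F [-0.3 -0.1 -0.3] w 0.0499 fin 0.0
```

View pics/w3.png

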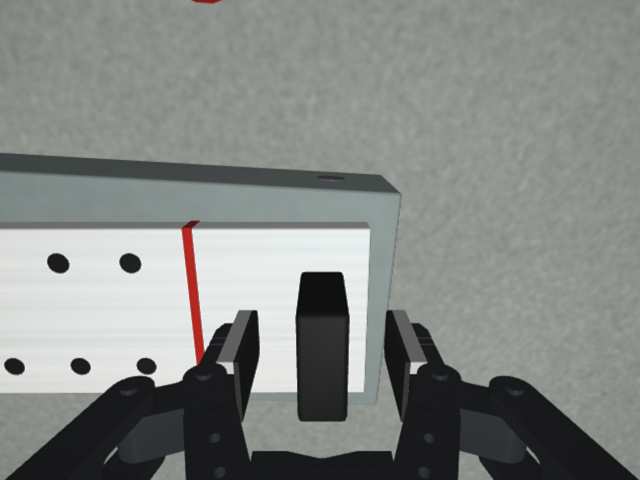

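The handle is centred between the open fingers, at columns 298–347 with finger faces at 258 and 386. The plate is still in place.

```bash
python3 jog.py '[{"drx":0.004,"dry":-0.0068,"tx":-0.002,"ty":-0.001,"tz":0.006,"finger_gap":0.05},{"finger_gap":0.05},{"finger_gap":0.05},{"finger_gap":0.05}]'
python3 jog.py '[{"finger_gap":0.01},{"finger_gap":0.01},{"finger_gap":0.01},{"finger_gap":0.01},{"finger_gap":0.01}]' 60
python3 - <<'E'
from h import *
r,p=np.load("poses.npy");go(tr(p,[0,-.08,0])[0,:2],.102,p[2])
E
```

```text
t: 8.47
tool_pos: [0.6062, -0.1324, 0.101]
ee_rot: [[0.969, 0.247, -0.0], [0.247, -0.969, 0.0], [-0.0, -0.0, -1.0]]
wrist_force: [1.1, 0.3, -0.5]
grip_width: 0.0495
finger_force: 0.0
t: 8.88
tool_pos: [0.6066, -0.1327, 0.1017]
ee_rot: [[0.969, 0.247, 0.001], [0.247, -0.969, -0.0], [0.001, 0.001, -1.0]]
wrist_force: [-0.3, -1.0, 1.8]
grip_width: 0.0171
finger_force: 59.3
t 8.8833 tcp [ 0.6066 -0.1327  0.1017] rot [ 0.0006 -0.0007 -0.0001] d now [-0.0008 -0.0024 -0.0003] d after rot [-0.0008 -0.0024 -0.0003] F [-0.3 -1.   1.8] w 0.0171 fin 59.32946026325226
```

```bash
python3 jog.py '[{"tz":0.001,"finger_gap":0.01},{"drz":0.015,"ty":-0.004,"finger_gap":0.01},{"drz":0.015,"ty":-0.006,"finger_gap":0.01},{"drz":0.015,"ty":-0.008,"finger_gap":0.01},{"drz":0.013,"ty":-0.008,"finger_gap":0.01}]' 90
python3 jog.py '[{"finger_gap":0.01},{"finger_gap":0.01},{"finger_gap":0.01}]'
python3 - <<'E'
from h import *
from rig import robot, eyes, order
r,p=np.load("poses.npy");go(tr(r,[0,.095,0])[0,:2],.102,r[2])
c=eyes.capture("top");cv2.imwrite("pics/t4.png",cv2.resize(c["color"][192:312,300:515,::-1],None,fx=3.7,fy=3.7,interpolation=cv2.INTER_CUBIC));np.savez("pics/t4.npz",**c)
c=eyes.capture("scene");np.savez("pics/s4.npz",**c);a=cv2.resize(c["color"][190:310,130:370,::-1],None,fx=3.3,fy=3.3,interpolation=cv2.INTER_CUBIC);cv2.imwrite("pics/s4.png",a)
E
```

```text
t: 9.3
tool_pos: [0.6016, -0.1085, 0.1018]
ee_rot: [[0.982, 0.19, 0.003], [0.19, -0.982, -0.003], [0.002, 0.003, -1.0]]
wrist_force: [0.1, -4.5, 4.9]
grip_width: 0.0167
finger_force: 88.7
t: 9.55
tool_pos: [0.6013, -0.107, 0.1017]
ee_rot: [[0.982, 0.19, 0.002], [0.19, -0.982, 0.0], [0.002, 0.0, -1.0]]
wrist_force: [-1.5, 1.1, 7.4]
grip_width: 0.017
finger_force: 89.2
t 9.55 tcp [ 0.6013 -0.107   0.1017] rot [ 0.0003 -0.0018 -0.0001] d now [-0.0012 -0.1866 -0.0003] d after rot [-0.0012 -0.1866 -0.0003] F [-1.5  1.1  7.4] w 0.017 fin 89.15968894958496
```

View pics/s4.png

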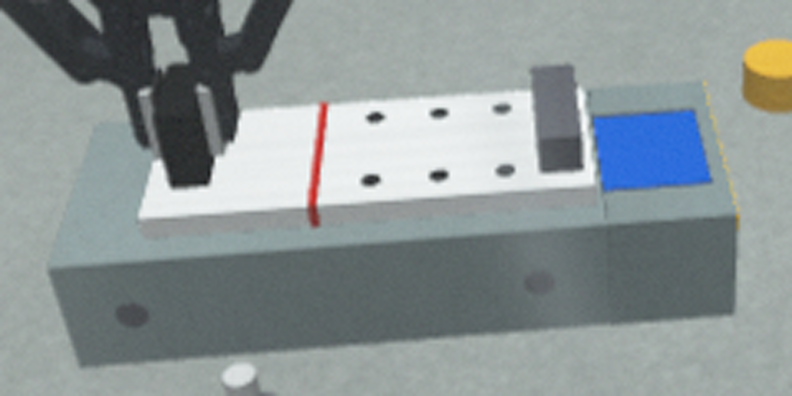

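The plate is square and flat, its nose is at the pad at crop x≈597, and the pad looks flush. I'll slide it.

```bash
python3 jog.py '[{"ty":-0.005,"finger_gap":0.01},{"ty":-0.01,"finger_gap":0.01},{"ty":-0.01,"finger_gap":0.01},{"ty":-0.01,"finger_gap":0.01},{"ty":-0.01,"finger_gap":0.01}]'
python3 jog.py '[{"ty":-0.012,"finger_gap":0.01},{"ty":-0.012,"finger_gap":0.01},{"ty":-0.012,"finger_gap":0.01},{"ty":-0.012,"finger_gap":0.01},{"ty":-0.012,"finger_gap":0.01}]'
```

```text
t: 10.07
tool_pos: [0.5931, -0.0637, 0.1018]
ee_rot: [[0.982, 0.19, 0.003], [0.19, -0.982, -0.002], [0.003, 0.003, -1.0]]
wrist_force: [1.2, -5.1, 4.9]
grip_width: 0.0168
finger_force: 88.9
t: 10.48
tool_pos: [0.5817, -0.0046, 0.1017]
ee_rot: [[0.982, 0.191, 0.003], [0.191, -0.982, -0.002], [0.003, 0.003, -1.0]]
wrist_force: [1.3, -5.3, 5.4]
grip_width: 0.0171
finger_force: 89.0
```

```bash
python3 jog.py '[{"ty":-0.012,"finger_gap":0.01},{"ty":-0.012,"finger_gap":0.01},{"ty":-0.01,"finger_gap":0.01},{"ty":-0.006,"finger_gap":0.01},{"finger_gap":0.01}]'
python3 jog.py '[{"finger_gap":0.01},{"finger_gap":0.01},{"finger_gap":0.01}]'
python3 - <<'E'
from h import *
r,p=np.load("poses.npy");go(tr(r,[0,.095,0])[0,:2],.102,r[2])
E
```

```text
t: 10.9
tool_pos: [0.5738, 0.036, 0.1017]
ee_rot: [[0.981, 0.192, 0.003], [0.192, -0.981, -0.0], [0.003, 0.001, -1.0]]
wrist_force: [0.9, 0.5, 7.5]
grip_width: 0.0169
finger_force: 89.2
t: 11.15
tool_pos: [0.5738, 0.036, 0.1017]
ee_rot: [[0.982, 0.191, 0.002], [0.191, -0.982, 0.001], [0.003, -0.0, -1.0]]
wrist_force: [-0.9, 2.0, 8.2]
grip_width: 0.0166
finger_force: 89.3
t 11.15 tcp [0.5738 0.036  0.1017] rot [-0.0003 -0.0025  0.0006] d now [-0.0014 -0.041  -0.0003] d after rot [-0.0014 -0.041  -0.0003] F [-0.9  2.   8.2] w 0.0166 fin 89.291832447052
```

```bash
python3 jog.py '[{"ty":-0.005,"finger_gap":0.01},{"ty":-0.01,"finger_gap":0.01},{"ty":-0.01,"finger_gap":0.01},{"ty":-0.006,"finger_gap":0.01},{"ty":-0.003,"finger_gap":0.01}]'
python3 jog.py '[{"finger_gap":0.01},{"finger_gap":0.01},{"finger_gap":0.01}]'
python3 - <<'E'
from h import *
from rig import robot, eyes, order
r,p=np.load("poses.npy");go(tr(r,[0,.095,0])[0,:2],.102,r[2])
for n in("top","scene"):
    c=eyes.capture(n);np.savez(f"pics/{n}5.npz",**c)
    u,v=proj(tr(r,[0,.15,.06]),c)[0].astype(int);print(u,v)
    a=c["color"][v-50:v+50,u-66:u+66,::-1]
    cv2.imwrite(f"pics/{n}5.png",cv2.resize(a,None,fx=6,fy=6,interpolation=cv2.INTER_CUBIC))
E
```

```text
t: 11.57
tool_pos: [0.5676, 0.0684, 0.1018]
ee_rot: [[0.981, 0.192, 0.004], [0.192, -0.981, -0.002], [0.003, 0.003, -1.0]]
wrist_force: [1.2, -4.9, 6.5]
grip_width: 0.0166
finger_force: 89.1
t: 11.82
tool_pos: [0.5676, 0.0687, 0.1018]
ee_rot: [[0.982, 0.191, 0.003], [0.191, -0.982, -0.0], [0.003, 0.001, -1.0]]
wrist_force: [1.2, -1.7, 6.4]
grip_width: 0.0167
finger_force: 89.1
t 11.8167 tcp [0.5676 0.0687 0.1018] rot [ 0.001  -0.003   0.0006] d now [-0.0015 -0.0077 -0.0002] d after rot [-0.0016 -0.0077 -0.0002] F [ 1.2 -1.7  6.4] w 0.0167 fin 89.12903308868408
313 269
348 232
```

View pics/top5.png

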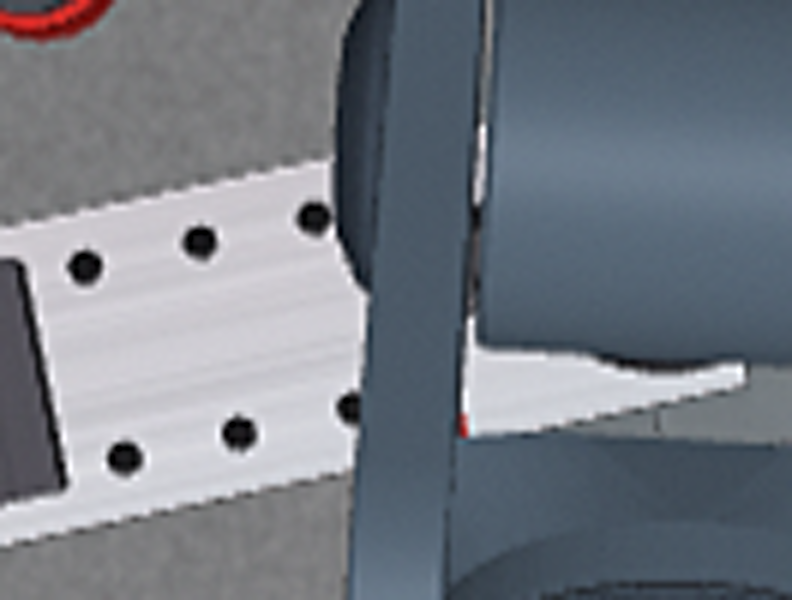

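View pics/scene5.png

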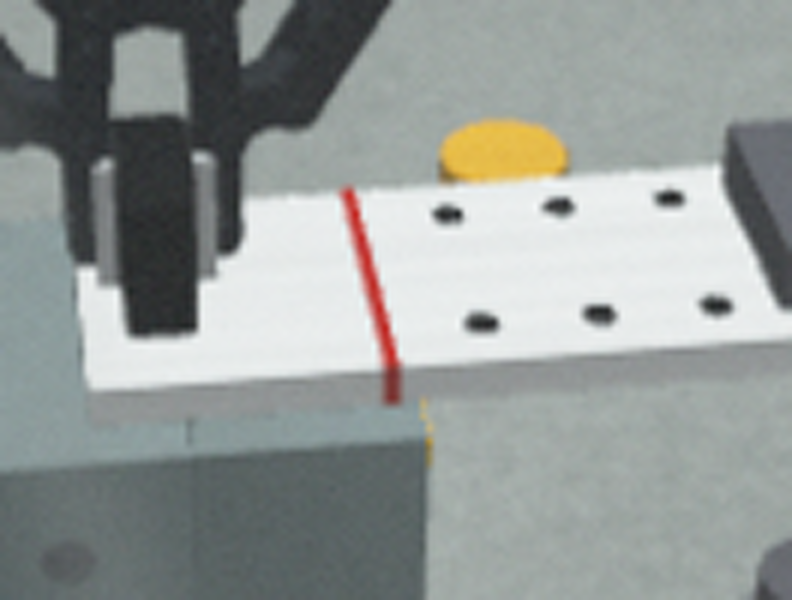

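In the scene crop the line's lower end is at (392,403). The riser corner is at (425,437) and the edge meets the plate side at about (421,402). The line is still a few mm short.

Run:
```python
from h import *
r,p=np.load("poses.npy");c=np.load("pics/scene5.npz")
f=lambda a:(np.array(a)+.5)/6-.5+[348-66,232-50]
w=pix2w(f([[392,403],[425,437],[421,402],[88,417],[350,189],[392,368]]),.06,c)
w[4:]=pix2w(f([[350,189],[392,368]]),.072,c)
co,s=np.cos(r[2]),np.sin(r[2]);d=w[:,:2]-r[:2]
print(np.c_[co*d[:,0]+s*d[:,1],-s*d[:,0]+co*d[:,1]].round(4))
print("pred corner",(proj(tr(r,[.055,.15,.06]),c)))
c=np.load("pics/top5.npz");w=pix2w((np.array([[464,437]])+.5)/6-.5+[313-66,269-50],.072,c);d=w[:,:2]-r[:2]
print(np.c_[co*d[:,0]+s*d[:,1],-s*d[:,0]+co*d[:,1]])
```

```text
[[ 0.042   0.1411]
 [ 0.0564  0.1471]
 [ 0.0424  0.1483]
 [ 0.0383  0.0658]
 [-0.0377  0.1416]
 [ 0.0435  0.1407]]
pred corner [[354.24374652 253.67337291]]
[[-0.0363675   0.14170236]]
```

```bash
python3 jog.py '[{"ty":-0.003,"finger_gap":0.01},{"tx":-0.001,"ty":-0.0042,"finger_gap":0.01},{"tz":0.001,"finger_gap":0.01},{"finger_gap":0.01},{"finger_gap":0.01}]'
python3 - <<'E'
from h import *
from rig import robot, eyes, order
r,p=np.load("poses.npy");go(tr(r,[0,.095,0])[0,:2],.102,r[2])
c=eyes.capture("scene");np.savez("pics/s6.npz",**c)
w=eyes.capture("wrist");np.savez("pics/w6.npz",**w)
a=cv2.resize(c["color"][215:265,310:377,::-1],(402,300),interpolation=cv2.INTER_CUBIC)
E=tr(r,np.array([[55,150,60],[-55,150,60]])/1e3);e=proj(E,w);print(e)
b=w["color"][:,:,::-1]
u0=int(np.clip(e[:,0].mean()-134,0,372));print("u0",u0)
b=cv2.resize(b[100:400,u0:u0+268],(402*1,450))
b=cv2.resize(w["color"][100:460,u0:u0+268,::-1],None,fx=1.49,fy=1.49,interpolation=cv2.INTER_CUBIC)
o=np.zeros((600,800,3),np.uint8);o[:300,:400]=a[:,:400];o[:b.shape[0],400:]=b[:600,:400]if b.shape[1]>=400 else np.pad(b,((0,0),(0,400-b.shape[1]),(0,0)))
cv2.imwrite("pics/fin.png",o)
E
```

```text
t: 12.33
tool_pos: [0.5655, 0.0752, 0.1017]
ee_rot: [[0.982, 0.191, 0.003], [0.191, -0.982, -0.001], [0.003, 0.002, -1.0]]
wrist_force: [-2.1, -1.9, 13.1]
grip_width: 0.0168
finger_force: 90.0
t 12.3333 tcp [0.5655 0.0752 0.1017] rot [ 0.0016 -0.0029  0.0005] d now [-0.0007 -0.0009 -0.0003] d after rot [-0.0007 -0.0009 -0.0003] F [-2.1 -1.9 13.1] w 0.0168 fin 90.00779986381531
[[184.35064103 184.90299519]
 [207.94600117 406.24605228]]
u0 62
```

View pics/fin.png

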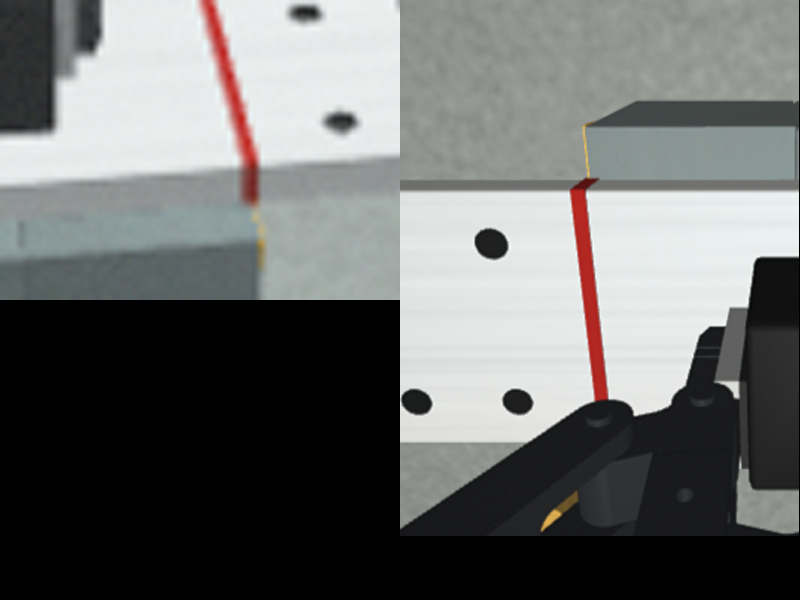

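The wrist crop (right) shows the line's lower end centred at about (592,179) and the riser's edge at (588,179). The corner is at (584,124) and the side margin spans rows 125–179. I'll convert these to millimetres.

Run:
```python
from h import *
r,p=np.load("poses.npy");w=np.load("pics/w6.npz");g=w["color"]
f=lambda a:(np.array(a)-[400,0]+.5)/1.49-.5+[62,100]
P=pix2w(f([[584,124.5],[588,179],[592.5,179],[790,126.5],[790,180],[410,180.5]]),.06,w)
T=pix2w(f([[578,190],[600,398],[410,190],[790,190],[410,442]]),.072,w)
co,s=np.cos(r[2]),np.sin(r[2])
for Q in(P,T):
    d=Q[:,:2]-r[:2];print(np.c_[co*d[:,0]+s*d[:,1],-s*d[:,0]+co*d[:,1]].round(4))
for row in (182,184,200,215,217,219,220,221,222): print(row,[tuple(x) for x in g[row,184:198:1]][:14] if row>215 else "")
```

```text
[[0.0556 0.1495]
 [0.0402 0.15  ]
 [0.0402 0.1488]
 [0.0551 0.0929]
 [0.0399 0.0929]
 [0.0397 0.2004]]
[[ 0.0403  0.1489]
 [-0.0238  0.1493]
 [ 0.0402  0.1931]
 [ 0.0403  0.093 ]
 [-0.0395  0.2088]]
182 
184 
200 
215 
217 [(np.uint8(147), np.uint8(152), np.uint8(145)), (np.uint8(146), np.uint8(151), np.uint8(146)), (np.uint8(147), np.uint8(151), np.uint8(148)), (np.uint8(166), np.uint8(159), np.uint8(140)), (np.uint8(234), np.uint8(192), np.uint8(91)), (np.uint8(148), np.uint8(152), np.uint8(144)), (np.uint8(132), np.uint8(146), np.uint8(146)), (np.uint8(135), np.uint8(147), np.uint8(146)), (np.uint8(136), np.uint8(147), np.uint8(145)), (np.uint8(136), np.uint8(148), np.uint8(147)), (np.uint8(136), np.uint8(147), np.uint8(147)), (np.uint8(137), np.uint8(148), np.uint8(147)), (np.uint8(135), np.uint8(147), np.uint8(145)), (np.uint8(136), np.uint8(147), np.uint8(146))]
219 [(np.uint8(150), np.uint8(156), np.uint8(149)), (np.uint8(136), np.uint8(134), np.uint8(129)), (np.uint8(114), np.uint8(89), np.uint8(86)), (np.uint8(117), np.uint8(86), np.uint8(77)), (np.uint8(146), np.uint8(104),
[... 1634 characters left out ...]
5), np.uint8(113)), (np.uint8(113), np.uint8(115), np.uint8(113))]
222 [(np.uint8(84), np.uint8(16), np.uint8(14)), (np.uint8(86), np.uint8(18), np.uint8(15)), (np.uint8(86), np.uint8(19), np.uint8(15)), (np.uint8(86), np.uint8(20), np.uint8(17)), (np.uint8(86), np.uint8(20), np.uint8(17)), (np.uint8(86), np.uint8(19), np.uint8(17)), (np.uint8(87), np.uint8(23), np.uint8(20)), (np.uint8(87), np.uint8(33), np.uint8(31)), (np.uint8(91), np.uint8(55), np.uint8(53)), (np.uint8(102), np.uint8(85), np.uint8(84)), (np.uint8(112), np.uint8(112), np.uint8(110)), (np.uint8(113), np.uint8(115), np.uint8(112)), (np.uint8(112), np.uint8(113), np.uint8(111)), (np.uint8(112), np.uint8(112), np.uint8(111))]
```

Lateral offset is about 0.3 mm and the plate is square within noise. The line is about 1 mm short, so one last nudge.

```bash
python3 jog.py '[{"ty":-0.001,"finger_gap":0.01},{"finger_gap":0.01},{"finger_gap":0.01},{"finger_gap":0.01}]'
python3 - <<'E'
from h import *
from rig import robot, eyes, order
r,p=np.load("poses.npy");go(tr(r,[0,.095,0])[0,:2],.102,r[2])
w=eyes.capture("wrist");np.savez("pics/w7.npz",**w);g=w["color"]
for row in(216,217,218,219,220):print(row,[int(x[0])-int(x[1]) for x in g[row,178:202]])
E
```

```text
t: 12.77
tool_pos: [0.5656, 0.0754, 0.1018]
ee_rot: [[0.982, 0.191, 0.004], [0.191, -0.982, -0.002], [0.003, 0.003, -1.0]]
wrist_force: [-1.7, -6.9, 12.5]
grip_width: 0.0169
finger_force: 89.9
t 12.7667 tcp [0.5656 0.0754 0.1018] rot [ 0.0031 -0.0032  0.0008] d now [-0.0009 -0.0007 -0.0002] d after rot [-0.0009 -0.0007 -0.0002] F [-1.7 -6.9 12.5] w 0.0169 fin 89.89017963409424
216 [-4, -4, -4, -5, -4, -5, -4, -3, -4, 2, 28, 7, -12, -12, -11, -11, -12, -11, -11, -11, -11, -11, -11, -12]
217 [-3, -4, -4, -4, -5, -3, -4, -5, -5, 1, 28, 13, -10, -12, -12, -11, -12, -11, -11, -11, -11, -11, -11, -12]
218 [-4, -4, -5, -4, -5, -4, -5, -5, -2, 3, 28, 22, -5, -8, -9, -7, -8, -8, -11, -11, -11, -12, -11, -13]
219 [-4, -4, -5, -5, -5, -5, -5, 1, 13, 18, 30, 26, 12, 10, 11, 12, 11, 7, -11, -12, -11, -10, -11, -13]
220 [-3, -4, -5, -5, -6, -2, 2, 26, 48, 52, 52, 52, 52, 53, 54, 52, 40, 17, -9, -10, -10, -9, -10, -10]
```

```bash
python3 jog.py '[{"ty":-0.0008,"finger_gap":0.01},{"finger_gap":0.01},{"finger_gap":0.01},{"finger_gap":0.01}]'
python3 - <<'E'
from h import *
from rig import robot, eyes, order
r,p=np.load("poses.npy");go(tr(r,[0,.095,0])[0,:2],.102,r[2])
w=eyes.capture("wrist");g=w["color"]
for row in(217,219,220):print(row,[int(x[0])-int(x[1]) for x in g[row,178:202]])
E
```

```text
t: 13.15
tool_pos: [0.5656, 0.0758, 0.1018]
ee_rot: [[0.981, 0.192, 0.004], [0.192, -0.981, -0.003], [0.004, 0.004, -1.0]]
wrist_force: [-1.3, -7.3, 11.8]
grip_width: 0.0167
finger_force: 89.8
t 13.15 tcp [0.5656 0.0758 0.1018] rot [ 0.004  -0.0035  0.001 ] d now [-0.001  -0.0003 -0.0002] d after rot [-0.001  -0.0003 -0.0002] F [-1.3 -7.3 11.8] w 0.0167 fin 89.78142499923706
217 [-4, -4, -4, -4, -5, -5, -5, -4, -3, -4, 1, 28, 7, -12, -12, -11, -11, -12, -10, -12, -11, -11, -10, -12]
219 [-4, -4, -6, -5, -4, -6, -5, 1, 13, 14, 20, 41, 26, 12, 10, 11, 12, 8, -11, -12, -10, -12, -11, -13]
220 [-4, -4, -5, -5, -5, -2, 2, 26, 50, 52, 52, 53, 51, 53, 54, 52, 41, 17, -9, -10, -10, -10, -10, -11]
```

```bash
python3 -c "
from rig import robot, eyes, order
print(order.sign_off())"
```

```text
the job is handed in; nothing more can be done
None
```

I pressed the wear pad flush, then slid the plate out until its red line was within about 0.3 mm of the riser's end edge, measured just before hand-in. It is square and centred to within about 1 mm, still gripped and held down, and handed in at about 13 s; the judge's result was not shown.

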